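Case a foot cast with its twin and slide the cover over

ROBOT

A 6-joint arm with a two-finger parallel gripper is mounted at the origin on the work surface. World frame = base frame: x ahead of the robot, y to its left, z up, the work surface at z = 0. Lengths are in m, angles in rad, forces in N, time in s.
With the tool pointing down it reaches from about 0.25 to 0.725 m from the base axis. Payload 4 kg.
Tool frame: the origin (TCP) lies midway between the tips of the shut fingers; the grasp point (between the pads) lies 19 mm behind it (bot.grip_depth is the distance from the TCP to the grasp point, in m); z points along the fingers, y is the line along which they close (so a half turn about z gives the same grasp; the last joint's range is limited). The gripper opens to 85 mm and grips with 20 to 120 N. Pads are 22 mm wide; open, the fingers measure 114 mm over their backs; the gripper's body (76 mm by 85 mm) begins 54 mm behind the grasp point. The pads swing forward as they close: fully open they stand 13 mm farther back than shut.
Start: joints at [-1.331, 0.241, 0.005, 1.335, 0, 1.571], TCP at [0.119, -0.486, 0.231] pointing down, gripper open.
Joint ranges: [-2.72, 2.72], [-1.05, 1.87], [-1.09, 1.28], [-1.99, 2.15], [-1.42, 1.44], [-3.14, 3.14]. Speed limits (rad/s): [2.79, 2.79, 3.14, 3.14, 3.14, 3.14].

INTERFACE

Orientations are given as a unit quaternion [x, y, z, w].
In Python, from workcell import bot gives the robot as it stands.
- The arm moves only by the shell command python3 -m creep 'ROWS'. ROWS is JSON, one flat list of numbers, 5 for each row, row after row: the shift along the world's x, y, z in m, then the turn about the world's z in rad, then the finger opening in m, from 0 to 0.0854. In form: [x, y, z, twist, claw, x, y, z, twist, claw, ...]. A call has 1 to 10 rows; each row is the pose to reach, as a shift and turn from the pose commanded when the call began; what a row does not reach only later rows make up. A row lasts 1/12 s, in which the tool goes at most 41.7 mm and 7.16 degrees, less where a joint would pass 70% of its speed; a pose out of reach is approached as far as the arm can. A call with a gripper value outside its range is refused whole. The fingers move at their own pace and stop on an object; the grip force is fixed at half the most. Time passes only in rows, so rows that repeat a pose let the fingers close. It gives the time, the measured TCP pose, the force, the opening and the grip force at its end, in the units of the state.
- bot.get_obs(): the state, without advancing time (a new reading comes with each control period).
- bot.camera(name): name is "scene" or "top" or "wrist"; returns a dict with "pixels" (384x512x3 uint8, red, green, blue), "camera_matrix" (3x3 intrinsics, pixels), "extrinsics" (4x4, takes a point from world to camera coordinates); the wrist camera has in their place "T_tool_cam" (4x4, takes a point from camera to tool coordinates, whose origin is the TCP and whose axes are the flange's). Camera axes: x right, y down, z forward; pixel columns grow to the right and rows downward; lengths in m; the calibration is good to about 2 mm. A picture is of the moment at which its call begins: read the wrist's pose just before it. There is no depth.
- bot.job_done(): hands the job in; it is judged then, once.
Trained networks look in the newest picture that a camera, given by its name, has taken for a name from the list of things; names that differ only in an ending like _2 or _b are one class to them, and where a whole thing is asked for, a point or a joint stands for the part that bears it (a point fixed in the world has none). Each returns a list of dicts, best first, with "score" (0 to 1); they miss things now and then, are a little off and sometimes report something else, mostly with a low value. They report only what shows in the picture. A call takes as long as a camera call.
- bot.look_for(camera, thing): "centre" ([column, row] as shares, 0 to 1, of the picture: columns of its width, rows of its height, amid what is visible of it).
- bot.place_of(camera, thing): "centre" ([column, row] as shares, 0 to 1, of the picture: columns of its width, rows of its height: a listed point, or the origin of a listed thing).
The state is a dict: "clock": time; "joint_pos": joint angles; "joint_vel": joint speeds; "tau": joint torques, N m; "eef_pos": TCP position; "tool_rot": TCP orientation; "ft_force": force on the tool from outside, world axes, zero at the start; "ft_torque": the same for the moment, N m; "grip_width": finger opening in m; "grasp_force": force on a finger pad.
Only numpy, scipy, OpenCV 4.12 (cv2) and the standard library are available. Lean on these libraries where they do the work, as an engineer would, in place of code of your own. Each camera call takes 0.05 s, during which the arm holds its last target. There are 200 camera calls.

TASK

A small child's plaster foot cast, twin to the one in the case, has been left out on the bench. Set it down gently, standing on its sole, beside its twin in the bay of the two-bay case that holds the twin (not the bay with the rasp), moving the sliding cover out of the way if it is there, and then slide the cover fully home over the two casts. The twin, the rasp and everything else on the bench stay where they are.

Things in the scene. Friction and masses are not known exactly. Their poses are not given: they have to be found in the camera images.
- case: Fixed open-topped plywood case, 166 (x) by 284 (y), walls 92 high and 8 thick, floor 8 thick; aluminium guide rails along the two long walls make it 176 wide and 103 high. Origin: centre of its underside. A divider 8 thick at y = 0 makes two bays. One bay holds the twin, the other the rasp, each along x in its bay's outer half, about 100 from y = 0; the inner halves are free.
- bay_left (a point): Centre of the left (+y) bay's floor, 8 above the bench: the bay is 150 (x) by 130 (y) inside, from y = 4 to 134 of the case. Axes as the case.
- bay_right (a point): Centre of the right (-y) bay's floor, 8 above the bench: 150 (x) by 130 (y) inside, from y = -4 to -134 of the case.
- cover (a joint): Slide of the grey cover (164 by 142, 6 thick, top at 99 above the bench) along the case's y axis, in m: 0 = half over each bay; +0.071 = at its stop, home over the left (+y) bay, right bay open; -0.071 = home over the right bay. It may start anywhere, slides with about 2 N and stays where it is left.
- cover_grip (a point): Grip point of the cover's wooden handle, an upright bar in the cover's middle: 90 long along the case's x, 14 thick along its y, from 99 to 135 above the bench. The point is on its centre line, 13 below its top (z = 122).
- cast: The loose cast on the bench, to be cased. Plaster cast of a child's foot on its flat sole, 130 long (x, toes to +x), 50 wide (y), 26 to 34 high, with an ankle stub up to 76 above the sole: 44 (x) by 36 (y), centred at x = -20, flat faces free above 36. Origin: centre of the sole's underside. 0.3 kg. It looks the same as the twin.
- cast_grip (a point): Point on the axis of the loose cast's ankle stub, 62 above the sole (14 below the stub's top), at x = -20 of the cast.
- twin: The twin, already standing in one bay of the case (seen from above unless the cover is over it). Plaster cast of a child's foot on its flat sole, 130 long (x, toes to +x), 50 wide (y), 26 to 34 high, with an ankle stub up to 76 above the sole: 44 (x) by 36 (y), centred at x = -20, flat faces free above 36. Origin: centre of the sole's underside. 0.3 kg.
- rasp: Block rasp lying in the other bay: a steel sole 125 (x) by 42 (y) by 12 with a wooden grip and knob, 58 high. Origin: centre of its underside.
- cup: Bystander: cardboard cup, 80 across, 100 high. Origin: centre of its underside.
- bowl: Bystander: rubber mixing bowl, 130 across, 75 high. Origin: centre of its underside.
- mallet: Bystander: hammer lying along its x. Origin: underside.
- spatula: Bystander: spatula lying along its x. Origin: underside.
- jar: Bystander: closed plastic jar, 80 across, 100 high. Origin: centre of its underside.

How it is judged:
On the way, in this order (a step that is already met when the one before it is completed fails the run):
1. the cast stands on the floor of the bay that holds its twin (x of cast in the frame of case between -0.03 and 0.03 m and y of cast in the frame of case between -0.135 and 0.135 m and z of each of cast, twin, rasp in the frame of case below 0.014 m and angle between each of cast, twin, rasp's own z axis and vertical below 0.1 rad and x of twin in the frame of case between -0.03 and 0.03 m and y of twin in the frame of case between -0.135 and 0.135 m and x of rasp in the frame of case between -0.03 and 0.03 m and y of rasp in the frame of case between -0.135 and 0.135 m and linear speed of cast below 0.02 m/s and ((y of each of twin, cast in the frame of case above 0.01 m and y of rasp in the frame of case below -0.01 m) or (y of each of twin, cast in the frame of case below -0.01 m and y of rasp in the frame of case above 0.01 m))), for 0.2 s.
2. the cover is fully over the two casts ((((y of each of twin, cast in the frame of case above 0.01 m and y of rasp in the frame of case below -0.01 m) and value of joint cover above 0.066 m) or ((y of each of twin, cast in the frame of case below -0.01 m and y of rasp in the frame of case above 0.01 m) and value of joint cover below -0.066 m))), for 0.2 s.
At the end, for the whole second after the job is handed in: Cast and twin stand upright (within 0.1 rad) at rest on the floor of the same bay, the rasp lies in the other bay, and the cover is at rest within 5 mm of its stop over the casts' bay (x of cast in the frame of case between -0.03 and 0.03 m and y of cast in the frame of case between -0.135 and 0.135 m and z of each of cast, twin, rasp in the frame of case below 0.014 m and angle between each of cast, twin, rasp's own z axis and vertical below 0.1 rad and x of twin in the frame of case between -0.03 and 0.03 m and y of twin in the frame of case between -0.135 and 0.135 m and x of rasp in the frame of case between -0.03 and 0.03 m and y of rasp in the frame of case between -0.135 and 0.135 m and linear speed of cast below 0.02 m/s and (((y of each of twin, cast in the frame of case above 0.01 m and y of rasp in the frame of case below -0.01 m) and value of joint cover above 0.066 m) or ((y of each of twin, cast in the frame of case below -0.01 m and y of rasp in the frame of case above 0.01 m) and value of joint cover below -0.066 m)) and velocity of joint cover between -0.01 and 0.01 m/s); the robot touches nothing.
It fails at once if the cast is dropped (moving faster than 0.5 m/s with no finger on it) (linear speed of cast above 0.5 m/s and contact force between each of the arm, the fingers and cast below 0.1 N).
It fails at once if the twin is shifted by more than 20 mm (distance of twin from where it was at the start of the episode above 0.02 m).
It fails at once if the rasp is shifted by more than 20 mm (distance of rasp from where it was at the start of the episode above 0.02 m).
It fails at once if a bystander (cup, bowl, hammer, spatula or jar) is shifted by more than 30 mm (distance of any of cup, bowl, mallet, spatula, jar from where it was at the start of the episode above 0.03 m).
It also fails if it takes over 64 s, if anything falls off the work surface, if the arm or the gripper's body presses on something with over 40 N, if the wrist force passes 120 N, or if a joint passes its speed limit or range.

## Working session

There is one attempt and no reset: what is moved stays moved. The work goes in short steps, Python scripts to look and compute and a shell command to move; the robot and the scene stay as the last step left them, time stands still between calls to the robot, and variables do not carry over. Pictures are saved under pics/ and viewed, at most 10 in all, crops included, and the job is handed in when it is done.

```bash
mkdir -p pics
cat > h.py <<'E'
import numpy as np, cv2
from workcell import bot
from scipy.spatial.transform import Rotation as R
def snap(cam,fn=None):
    o=bot.get_obs(); c=bot.camera(cam)
    if fn: cv2.imwrite('pics/'+fn,c['pixels'][:,:,::-1])
    K=np.array(c['camera_matrix'])
    if 'extrinsics' in c: T=np.linalg.inv(np.array(c['extrinsics']))
    else:
        W=np.eye(4);W[:3,:3]=R.from_quat(o['tool_rot']).as_matrix();W[:3,3]=o['eef_pos']
        T=W@np.array(c['T_tool_cam'])
    return K,T
def ray(K,T,px,z):
    d=T[:3,:3]@np.linalg.solve(K,[px[0],px[1],1]); o=T[:3,3]
    return o+d*(z-o[2])/d[2]
def find(cam,K,T,thing,z,fn='place_of'):
    out=[]
    for r in getattr(bot,fn)(cam,thing)[:3]:
        p=np.array(r['centre'])*[512,384]
        out.append((round(r['score'],2),p.round(0).tolist(),ray(K,T,p,z)[:2].round(4).tolist()))
    return out
E
python3 - <<'E'
from h import *
for cam in('scene','top'):
    K,T=snap(cam,cam+'0.png'); print(cam,T[:3,3].round(3))
    for t,z in [('case',0),('bay_left',.008),('bay_right',.008),('cover_grip',.122),('cast',0),('cast_grip',.062),('twin',.008),('rasp',.008),('cup',0),('bowl',0),('mallet',0),('spatula',0),('jar',0)]:
        print(t,find(cam,K,T,t,z))
print(bot.get_obs()['tool_rot'],bot.grip_depth)
E
```

```text
scene [1.177 0.355 1.323]
case []
bay_left [(0.82, [255.0, 198.0], [0.5588, -0.0653])]
bay_right []
cover_grip [(0.7, [241.0, 177.0], [0.5707, -0.1151]), (0.45, [200.0, 124.0], [0.466, -0.3791])]
cast [(0.62, [355.0, 238.0], [0.4901, 0.3062]), (0.18, [237.0, 196.0], [0.5845, -0.1305])]
cast_grip [(0.72, [363.0, 235.0], [0.4987, 0.327]), (0.46, [206.0, 241.0], [0.8117, -0.0916])]
twin [(0.85, [214.0, 180.0], [0.5813, -0.2355])]
rasp [(0.61, [264.0, 203.0], [0.557, -0.0301])]
cup [(0.97, [269.0, 280.0], [0.7852, 0.1429])]
bowl [(0.91, [209.0, 243.0], [0.7935, -0.1011])]
mallet [(0.85, [201.0, 127.0], [0.4048, -0.4391])]
spatula [(0.92, [335.0, 301.0], [0.7235, 0.3564]), (0.63, [363.0, 235.0], [0.4643, 0.3243])]
jar [(0.68, [321.0, 183.0], [0.3635, 0.0986])]
top [ 0.374 -0.046  1.168]
case [(0.96, [282.0, 208.0], [0.5649, -0.1328])]
bay_left [(0.55, [256.0, 207.0], [0.5684, -0.0541])]
bay_right [(0.97, [300.0, 202.0], [0.5806, -0.187])]
cover_grip [(0.78, [278.0, 196.0], [0.5787, -0.1145])]
cast [(0.83, [140.0, 237.0], [0.4918, 0.2939])]
cast_grip [(0.72, [123.0, 237.0], [0.4868, 0.3239])]
twin [(0.72, [315.0, 198.0], [0.5897, -0.2336]), (0.56, [205.0, 276.0], [0.3711, 0.1006]), (0.24, [123.0, 162.0], [0.7222, 0.3483])]
rasp [(0.66, [242.0, 211.0], [0.5577, -0.012])]
cup [(0.61, [191.0, 138.0], [0.7947, 0.1425])]
bowl [(0.89, [272.0, 138.0], [0.7872, -0.1116])]
mallet [(0.72, [394.0, 268.0], [0.3774, -0.4526])]
spatula [(0.63, [122.0, 164.0], [0.7196, 0.3561])]
jar [(0.73, [207.0, 273.0], [0.3785, 0.0957]), (0.66, [119.0, 164.0], [0.7183, 0.3647])]
[ 9.92820208e-01  1.19616193e-01 -5.00945894e-07 -1.40380798e-05] 0.0187
```

View pics/top0.png

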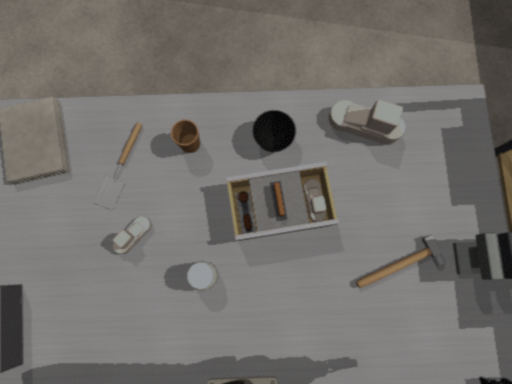

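View pics/scene0.png

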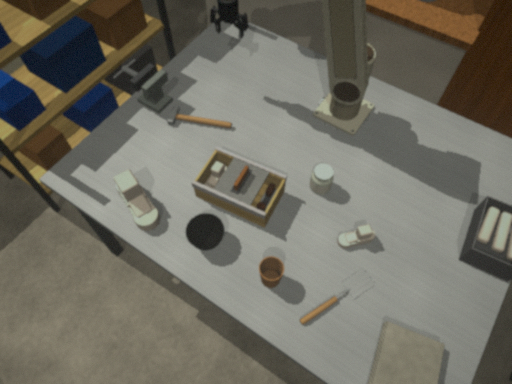

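Top view: the case is centred near (282,200), with the twin in the right (-y) bay at (315,200), the rasp in the left bay at (245,210), and the cover about mid-way with its handle at (279,200). The loose cast is at (130,235), toes pointing to (145,222), which is a heading of about -50°. The scene view agrees. Next I go above the case for a wrist view.

```bash
python3 -m creep '[0.04,0.035,0.04,-0.1,0.085,0.08,0.07,0.08,-0.1,0.085,0.11,0.1,0.1,-0.1,0.085,0.14,0.13,0.12,-0.1,0.085,0.17,0.16,0.14,-0.1,0.085,0.2,0.19,0.15,-0.1,0.085,0.23,0.22,0.16,-0.1,0.085,0.26,0.25,0.17,-0.1,0.085,0.29,0.28,0.17,-0.1,0.085,0.32,0.31,0.17,-0.1,0.085]'
python3 -m creep '[0.03,0.03,0,0,0.085,0.06,0.06,0,0,0.085,0.08,0.06,0,0,0.085,0.08,0.06,0,0,0.085,0.08,0.06,0,0,0.085]'
python3 - <<'E'
from h import *
K,T=snap('wrist','w1.png'); print(T.round(3), bot.get_obs()['eef_pos'])
for t,z in [('case',0),('bay_left',.008),('bay_right',.008),('cover_grip',.122),('twin',.008),('rasp',.008)]: print(t,find('wrist',K,T,t,z))
E
```

```text
clock: 2.23
eef_pos: [0.3912, -0.223, 0.3952]
tool_rot: [0.998, 0.07, 0.001, 0.001]
ft_force: [0.3, -0.3, -0.1]
grip_width: 0.0851
grasp_force: 0.0
clock: 2.65
eef_pos: [0.4707, -0.1637, 0.3928]
tool_rot: [0.997, 0.071, -0.001, -0.0]
ft_force: [-0.7, -0.5, 0.1]
grip_width: 0.085
grasp_force: 0.0
[[ 0.142 -0.947 -0.289  0.546]
 [-0.99  -0.136 -0.042 -0.154]
 [ 0.     0.292 -0.956  0.536]
 [ 0.     0.     0.     1.   ]] [ 0.46985035 -0.16428694  0.39329599]
case [(0.78, [242.0, 72.0], [0.5737, -0.1304])]
bay_left [(0.59, [241.0, 71.0], [0.5747, -0.1293])]
bay_right [(0.73, [283.0, 72.0], [0.5813, -0.1921])]
cover_grip [(0.76, [228.0, 68.0], [0.5699, -0.12])]
twin [(0.97, [305.0, 71.0], [0.5887, -0.2246])]
rasp [(0.62, [172.0, 73.0], [0.5564, -0.0284]), (0.35, [417.0, 219.0], [0.3822, -0.4569])]
```

View pics/w1.png

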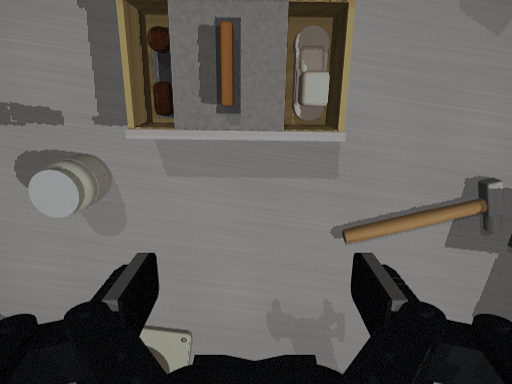

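Wrist view: handle top spans (221–232, 23–105), the near rail runs from (127,134) to (344,135), and the twin with its stub at (316,88) is in the right bay, toes up (+x). I'll measure the handle and rail from these.

Run:
```python
from h import *
o=bot.get_obs();K,T=snap('wrist')
im=bot.camera('wrist')['pixels'].astype(int)
hsv=cv2.cvtColor(im.astype(np.uint8),cv2.COLOR_RGB2HSV)
m=((hsv[:,:,0]<16)&(hsv[:,:,1]>130)&(hsv[:,:,2]>70)).astype(np.uint8); m[:,:200]=0;m[:,260:]=0;m[130:]=0
ys,xs=np.nonzero(m);r=cv2.minAreaRect(np.c_[xs,ys].astype(np.float32));print(r)
b=cv2.boxPoints(r);print([ray(K,T,p,.135)[:3].round(4).tolist() for p in b],'handle ctr',ray(K,T,r[0],.135))
# rail
m=((im.min(2)>120)).astype(np.uint8);m[:110]=0;m[150:]=0;m[:,:115]=0;m[:,360:]=0
ys,xs=np.nonzero(m);r=cv2.minAreaRect(np.c_[xs,ys].astype(np.float32));print(r)
bot_=[(c,ys[xs==c].min()) for c in range(xs.min()+6,xs.max()-5,3) if (xs==c).any()]
q=np.array([ray(K,T,p,.103)[:2] for p in bot_]);k=np.polyfit(q[:,1],q[:,0],1);print('rail yaw',-np.arctan(k[0]))
for c in (xs.min(),xs.max()): print(c,ray(K,T,(c,np.median(ys)),.103)[:2])
```

```text
((224.8530731201172, 62.50431823730469), (83.25811767578125, 12.37700080871582), 88.31531524658203)
[[0.6142, -0.1055, 0.135], [0.6165, -0.1189, 0.135], [0.5297, -0.132, 0.135], [0.5273, -0.1177, 0.135]] handle ctr [ 0.57340992 -0.1183045   0.135     ]
((236.99998474121094, 129.5), (243.99996948242188, 38.99999237060547), -0.0)
rail yaw 0.15503224845650745
115 [0.46910152 0.01573657]
359 [ 0.51270541 -0.29738356]
```

```bash
python3 -m creep '[0.035,0.015,0,0,0.06,0.07,0.03,0,0,0.06,0.103,0.046,-0.02,0,0.06,0.103,0.046,-0.06,0,0.06,0.103,0.046,-0.1,0,0.06,0.103,0.046,-0.14,0,0.06,0.103,0.046,-0.18,0,0.06,0.103,0.046,-0.21,0,0.06,0.103,0.046,-0.21,0,0.06,0.103,0.046,-0.21,0,0.06]'
python3 - <<'E'
from h import *
K,T=snap('wrist','w2.png'); print(bot.get_obs()['eef_pos'])
for t,z in [('cover_grip',.122),('twin',.008)]: print(t,find('wrist',K,T,t,z))
E
```

```text
clock: 3.93
eef_pos: [0.5716, -0.1184, 0.1826]
tool_rot: [0.998, 0.07, -0.002, -0.001]
ft_force: [0.3, -0.1, -0.1]
grip_width: 0.06
grasp_force: 0.0
[ 0.57348956 -0.11878184  0.18510046]
cover_grip [(0.76, [254.0, 211.0], [0.5741, -0.1187])]
twin [(0.9, [364.0, 177.0], [0.5837, -0.2262])]
```

View pics/w2.png

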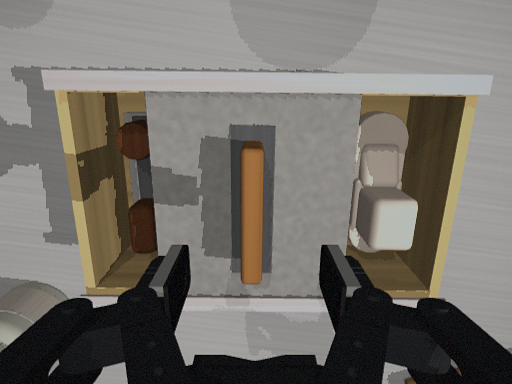

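The handle at (252,212) is centred between the fingers, so I'll descend, grip and slide the cover to +y.

```bash
python3 -m creep '[0,0,-0.03,0,0.06,0,0,-0.06,0,0.06,0,0,-0.076,0,0.06,0,0,-0.076,0,0.06,0,0,-0.076,0,0.03,0,0,-0.076,0,0,0,0,-0.076,0,0,0,0,-0.076,0,0,0,0,-0.076,0,0,0,0,-0.076,0,0]'
python3 -m creep '[-0.001,0.01,0,0,0,-0.003,0.02,0,0,0,-0.004,0.03,0,0,0,-0.006,0.04,0,0,0,-0.0075,0.05,0,0,0,-0.0085,0.057,0,0,0,-0.009,0.06,0,0,0,-0.009,0.062,0,0,0,-0.009,0.062,0,0,0]'
```

```text
clock: 4.92
eef_pos: [0.5747, -0.1186, 0.1104]
tool_rot: [0.998, 0.069, 0.002, 0.0]
ft_force: [-1.0, 0.8, 6.3]
grip_width: 0.0127
grasp_force: 59.9
clock: 5.67
eef_pos: [0.5666, -0.0559, 0.1104]
tool_rot: [0.998, 0.07, 0.003, 0.0]
ft_force: [1.0, 1.8, 6.1]
grip_width: 0.0127
grasp_force: 60.1
```

```bash
python3 -m creep '[0,0.002,0,0,0,0,0.004,0,0,0,0,0.004,0,0,0]'; python3 -m creep '[0,0.003,0,0,0,0,0.003,0,0,0,0,0.003,0,0,0]'
```

```text
clock: 5.92
eef_pos: [0.5664, -0.0544, 0.1104]
tool_rot: [0.998, 0.069, 0.003, 0.003]
ft_force: [2.5, -6.6, 6.2]
grip_width: 0.0127
grasp_force: 60.1
clock: 6.17
eef_pos: [0.5664, -0.0543, 0.1104]
tool_rot: [0.998, 0.068, 0.003, 0.005]
ft_force: [1.1, -13.7, 6.3]
grip_width: 0.0132
grasp_force: 60.2
```

The cover is at its +y stop (handle at 0.5664, -0.0544), which puts the case centre near (0.5745, -0.125) with yaw 0.147. I'll release and go to the cast.

```bash
python3 -m creep '[0,-0.006,0,0,0,0,-0.006,0,0,0.03,0,-0.006,0,0,0.06,0,-0.006,0,0,0.085,0,-0.006,0.0,0,0.085,0,-0.006,0.03,0.0,0.085,0,-0.006,0.07,0.12,0.085,0,-0.006,0.11,0.24,0.085,-0.01,0.02,0.14,0.36,0.085,-0.02,0.05,0.15,0.48,0.085]'
python3 -m creep '[-0.01,0.035,0.01,0.12,0.085,-0.02,0.07,0.02,0.24,0.085,-0.03,0.1,0.02,0.36,0.085,-0.04,0.13,0.02,0.48,0.085,-0.05,0.16,0.02,0.6,0.085,-0.05,0.19,0.02,0.72,0.085,-0.06,0.22,0.02,0.84,0.085,-0.07,0.25,0.02,0.96,0.085,-0.07,0.28,0.02,1.08,0.085,-0.07,0.31,0.02,1.2,0.085]'
python3 -m creep '[0,0,0,0.12,0.085,0,0,0,0.24,0.085,0,0,0,0.36,0.085,0,0,0,0.48,0.085,0,0,0,0.6,0.085,0,0,0,0.72,0.085,0,0,0,0.84,0.085,0,0,0,0.96,0.085,0,0,0,1.08,0.085,0,0,0,1.2,0.085]'
python3 -m creep '[0,0,0,0.12,0.085,0,0,0,0.24,0.085,0,0,0,0.36,0.085,0,0,0,0.48,0.085,0,0,0,0.6,0.085,0,0,0,0.72,0.085,0,0,0,0.82,0.085,0,0,0,0.82,0.085]'
python3 - <<'E'
from h import *
K,T=snap('wrist','w3.png'); o=bot.get_obs();print(o['eef_pos'],o['joint_pos'],T[:3,0])
for t,z in [('cast',0),('cast_grip',.062)]: print(t,find('wrist',K,T,t,z))
E
```

```text
clock: 7.0
eef_pos: [0.5461, 0.0001, 0.263]
tool_rot: [0.952, 0.306, 0.004, 0.001]
ft_force: [0.8, 1.4, 0.1]
grip_width: 0.0847
grasp_force: 0.0
clock: 7.83
eef_pos: [0.4726, 0.3123, 0.2776]
tool_rot: [0.611, 0.792, -0.0, -0.0]
ft_force: [0.4, -0.7, 0.5]
grip_width: 0.0848
grasp_force: 0.0
clock: 8.67
eef_pos: [0.4733, 0.3108, 0.2772]
tool_rot: [0.057, 0.998, -0.0, -0.001]
ft_force: [0.6, -0.6, 0.3]
grip_width: 0.0851
grasp_force: 0.0
clock: 9.33
eef_pos: [0.4733, 0.3108, 0.2772]
tool_rot: [-0.343, 0.939, -0.0, -0.001]
ft_force: [-0.5, -0.3, -0.2]
grip_width: 0.085
grasp_force: 0.0
[0.47343684 0.31072738 0.27726571] [ 5.80805903e-01  3.64386908e-01  2.94257752e-01  1.50190316e+00
  2.44522118e-06 -1.15964249e-01] [-6.44935363e-01  7.64237082e-01 -2.47379084e-04]
cast [(0.67, [169.0, 303.0], [0.7221, 0.3546]), (0.6, [243.0, 176.0], [0.5047, 0.3164])]
cast_grip [(0.75, [258.0, 179.0], [0.4842, 0.3229])]
```

View pics/w3.png

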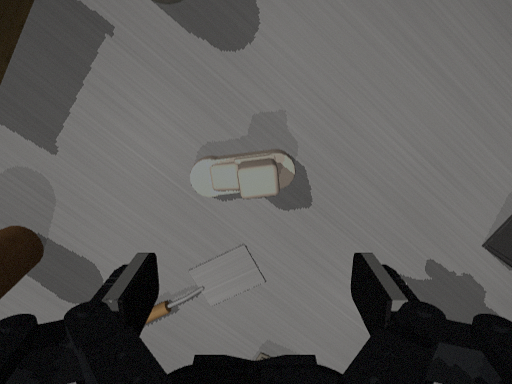

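The cast is at (242,177) with its stub top about (238–277, 160–198), toes to the image left and tilted slightly. I'll fit its heading.

Run:
```python
from h import *
K,T=snap('wrist'); im=bot.camera('wrist')['pixels']
g=im.min(2).astype(int); c=g[140:215,180:310]
hsv=cv2.cvtColor(im,cv2.COLOR_RGB2HSV)
print(g[178,185:300:6],g[120,240], im[178,258],im[178,205],im[160,260])
for th in (120,135,150,165,180):
    m=np.zeros(g.shape,np.uint8);m[140:215,180:310]=(c>th)
    n,l,s,ce=cv2.connectedComponentsWithStats(m)
    k=l[180,258]
    if k==0: continue
    ys,xs=np.nonzero(l==k);r=cv2.minAreaRect(np.c_[xs,ys].astype(np.float32))
    b=cv2.boxPoints(r);w=np.array([ray(K,T,p,.076)[:2] for p in b])
    print(th,np.round(r[0],1),np.round(r[1],1),round(r[2],1),ray(K,T,r[0],.076)[:2].round(4),[(np.linalg.norm(e).round(4),np.degrees(np.arctan2(e[1],e[0])).round(1)) for e in (w[1]-w[0],w[2]-w[1])])
big=cv2.resize(im[135:220,175:315],None,fx=5,fy=5,interpolation=cv2.INTER_CUBIC);cv2.imwrite('pics/c3.png',big[:,:,::-1])
```

```text
[117 139 138 135 134 137 137 136 137 127 138 135 137 134 135 119  90  93
  78  78] 114 [138 143 137] [137 142 137] [89 82 73]
120 [257.4 180.5] [27.4 35.8] 82.4 [0.4837 0.3211] [(np.float64(0.0378), np.float64(137.7)), (np.float64(0.0302), np.float64(48.3))]
```

View pics/c3.png

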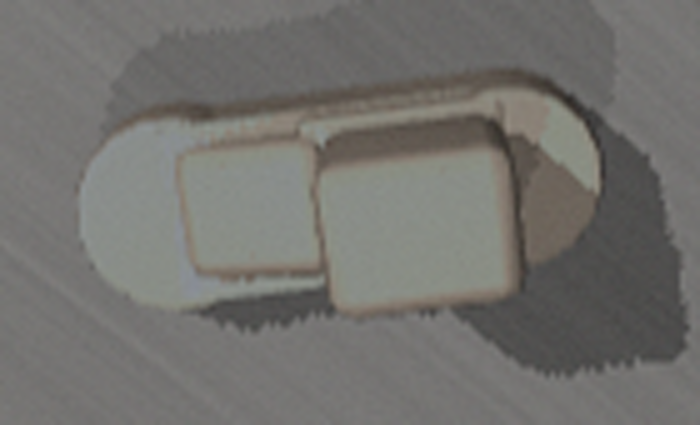

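```bash
python3 -m creep '[0.01,0.011,-0.03,0.12,0.085,0.01,0.011,-0.07,0.12,0.085,0.01,0.011,-0.11,0.12,0.085,0.01,0.011,-0.15,0.12,0.085,0.01,0.011,-0.18,0.12,0.085,0.01,0.011,-0.21,0.12,0.085,0.01,0.011,-0.234,0.12,0.085,0.01,0.011,-0.234,0.12,0.085]'
python3 -m creep '[0,0,0,0,0.06,0,0,0,0,0.04,0,0,0,0,0.02,0,0,0,0,0,0,0,0,0,0,0,0,0,0,0,0,0,0,0,0]'
python3 - <<'E'
from h import *
K,T=snap('wrist','w4.png'); o=bot.get_obs();print(o['eef_pos'],o['grip_width'],o['grasp_force'],T[:3,0])
E
```

```text
clock: 10.25
eef_pos: [0.48, 0.319, 0.038]
tool_rot: [-0.397, 0.918, -0.001, -0.005]
ft_force: [-0.7, 0.2, -0.9]
grip_width: 0.0855
grasp_force: 0.0
clock: 10.83
eef_pos: [0.4856, 0.3232, 0.0466]
tool_rot: [-0.398, 0.917, 0.001, 0.003]
ft_force: [-1.1, 0.5, 6.7]
grip_width: 0.0433
grasp_force: 63.2
[0.48560712 0.32312942 0.04654689] 0.04307719426580898 63.22865009307861 [-0.73028051  0.68314695 -0.00078386]
```

View pics/w4.png

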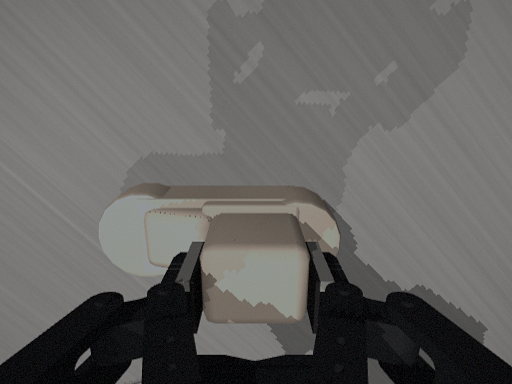

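Gripped: the stub is between the pads, squared, with its top about (203–307, 250–322). I'll lift, then carry with the turn.

```bash
python3 -m creep '[0,0,0.02,0,0,0,0,0.05,0,0,0,0,0.08,0,0,0,0,0.11,0,0,0,0,0.14,0,0,0.005,-0.03,0.16,0.1,0,0.01,-0.06,0.16,0.2,0,0.015,-0.09,0.16,0.3,0,0.02,-0.12,0.16,0.4,0,0.025,-0.15,0.16,0.5,0]'
python3 -m creep '[0.005,-0.03,0,0.1,0,0.01,-0.06,0,0.2,0,0.015,-0.09,0,0.3,0,0.02,-0.12,0,0.4,0,0.025,-0.15,0,0.4,0,0.03,-0.18,0,0.4,0,0.035,-0.21,0,0.4,0,0.042,-0.24,0,0.4,0,0.049,-0.27,0,0.4,0,0.049,-0.3,0,0.4,0]'
python3 - <<'E'
from h import *
K,T=snap('wrist','w5.png'); o=bot.get_obs();print(o['eef_pos'],o['grip_width'],T[:3,0],np.degrees(np.arctan2(T[1,0],T[0,0])))
# tool-centre projection at depth 18.7mm+14 behind the TCP (stub top)
for d in (.0187,.0327):
    p=np.linalg.inv(T)@np.r_[np.array(o['eef_pos'])+[0,0,d],1];q=K@p[:3];print(d,q[:2]/q[2])
for t,z in [('bay_right',.008),('cover_grip',.122),('case',0),('twin',.008)]: print(t,find('wrist',K,T,t,z))
E
```

```text
clock: 11.72
eef_pos: [0.5085, 0.17, 0.2038]
tool_rot: [-0.614, 0.789, -0.0, -0.0]
ft_force: [0.4, -0.3, -3.1]
grip_width: 0.043
grasp_force: 62.7
clock: 12.55
eef_pos: [0.5583, -0.1301, 0.2034]
tool_rot: [0.757, -0.653, 0.0, 0.0]
ft_force: [0.8, 0.0, -3.3]
grip_width: 0.0432
grasp_force: 62.5
[ 0.55760322 -0.1363081   0.20330592] 0.042809059301295686 [-9.89113179e-01 -1.47156728e-01  1.28846566e-04] -171.5378093786575
0.0187 [261.09381745 266.44350898]
0.0327 [261.81019085 284.74379194]
bay_right [(0.73, [243.0, 104.0], [0.5801, -0.1938])]
cover_grip []
case [(0.86, [241.0, 169.0], [0.573, -0.1272])]
twin [(0.75, [247.0, 65.0], [0.5816, -0.2294])]
```

View pics/w5.png

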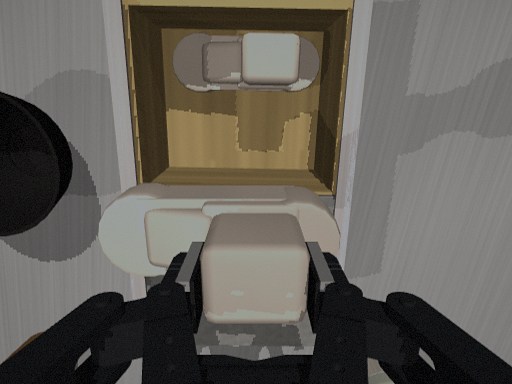

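Run:
```python
from h import *
K,T=snap('wrist'); im=cv2.imread('pics/w5.png').astype(int)
C=np.array([.5745,-.125]);a=.1475;ex=np.array([np.cos(a),np.sin(a)]);ey=np.array([-ex[1],ex[0]])
f=lambda px,z:((lambda d:(round(d@ex,4),round(d@ey,4)))(ray(K,T,px,z)[:2]-C))
b=im[:,:,0] # blue: wood dark, rail bright
for r in (40,70,100,130):
    row=b[r]
    L=[c for c in range(105,160) if abs(row[c+1]-row[c-1])>25]; Rr=[c for c in range(325,385) if abs(row[c+1]-row[c-1])>25]
    print(r,[(c,f((c,r),.103)[0]) for c in L],[(c,f((c,r),.103)[0]) for c in Rr])
print('bay floor back L/R',f((163,170),.008),f((323,170),.008))
print('twin sole ends',f((173,62),.02),f((319,62),.02),'stub top',f((271,57),.084))
print('divider top far edge/near wall',f((240,185),.092),f((240,4),.092))
```

```text
40 [(123, np.float64(0.0715)), (124, np.float64(0.0709)), (129, np.float64(0.0675)), (131, np.float64(0.0662))] [(344, np.float64(-0.0767)), (350, np.float64(-0.0807)), (351, np.float64(-0.0814)), (368, np.float64(-0.0928)), (369, np.float64(-0.0935))]
70 [(125, np.float64(0.0723)), (126, np.float64(0.0717)), (127, np.float64(0.071)), (131, np.float64(0.0682)), (133, np.float64(0.0669))] [(342, np.float64(-0.0768)), (344, np.float64(-0.0782)), (347, np.float64(-0.0803)), (348, np.float64(-0.0809)), (365, np.float64(-0.0926))]
100 [(111, np.float64(0.0845)), (112, np.float64(0.0838)), (128, np.float64(0.0725)), (129, np.float64(0.0718)), (133, np.float64(0.069)), (134, np.float64(0.0683)), (135, np.float64(0.0676)), (136, np.float64(0.0669))] [(339, np.float64(-0.0762)), (341, np.float64(-0.0776)), (344, np.float64(-0.0797)), (345, np.float64(-0.0804)), (361, np.float64(-0.0917)), (362, np.float64(-0.0924))]
130 [(114, np.float64(0.0849)), (115, np.float64(0.0842)), (131, np.float64(0.0726)), (132, np.float64(0.0719)), (135, np.float64(0.0697)), (136, np.float64(0.069)), (137, np.float64(0.0683)), (138, np.float64(0.0676)), (139, np.float64(0.0669))] [(337, np.float64(-0.0763)), (341, np.float64(-0.0792)), (342, np.float64(-0.0799)), (343, np.float64(-0.0806))]
bay floor back L/R (np.float64(0.0785), np.float64(-0.0006)) (np.float64(-0.0881), np.float64(-0.0004))
twin sole ends (np.float64(0.0578), np.float64(-0.1042)) (np.float64(-0.0759), np.float64(-0.1042)) stub top (np.float64(-0.0288), np.float64(-0.1021))
divider top far edge/near wall (np.float64(-0.0051), np.float64(-0.0071)) (np.float64(-0.0068), np.float64(-0.1348))
```

```bash
python3 -m creep '[-0.001,-0.01,0,0,0,-0.002,-0.02,0,0,0,-0.003,-0.03,0,0,0,-0.003,-0.03,0,0,0,-0.003,-0.03,0,0,0,-0.003,-0.03,0,0,0]'
python3 - <<'E'
from h import *
K,T=snap('wrist','w6.png');print(bot.get_obs()['eef_pos'])
E
```

```text
clock: 13.35
eef_pos: [0.5549, -0.1585, 0.2037]
tool_rot: [0.757, -0.653, -0.0, -0.0]
ft_force: [0.2, 0.0, -3.9]
grip_width: 0.0431
grasp_force: 62.6
[ 0.55494067 -0.15830149  0.20373879]
```

View pics/w6.png

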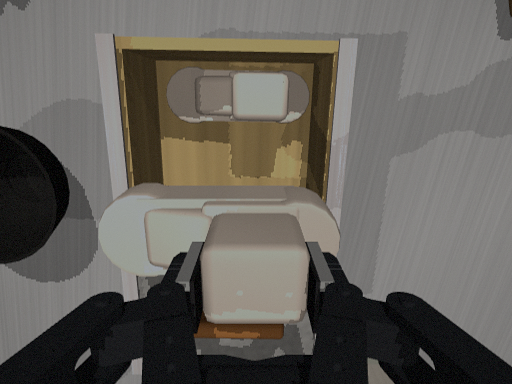

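```bash
python3 -m creep '[0,-0.01,0,0,0,0,-0.01,-0.02,0,0,0,-0.01,-0.045,0,0,0,-0.01,-0.07,0,0,0,-0.01,-0.07,0,0]'
python3 -m creep '[0,0,-0.02,0,0,0,0,-0.04,0,0,0,0,-0.055,0,0,0,0,-0.065,0,0,0,0,-0.069,0,0,0,0,-0.069,0,0]'
```

```text
clock: 13.82
eef_pos: [0.5512, -0.1677, 0.1283]
tool_rot: [0.757, -0.653, -0.005, 0.002]
ft_force: [-2.0, 0.5, -6.1]
grip_width: 0.0425
grasp_force: 62.8
clock: 14.32
eef_pos: [0.5548, -0.1685, 0.0645]
tool_rot: [0.757, -0.653, -0.0, 0.0]
ft_force: [0.1, 0.1, -3.8]
grip_width: 0.043
grasp_force: 63.0
```

Free entry, no side force. The sole should be about 10 mm above the floor, so I'll lower slowly.

```bash
python3 -m creep '[0,0,-0.003,0,0,0,0,-0.006,0,0,0,0,-0.008,0,0,0,0,-0.008,0,0,0,0,-0.008,0,0]'; python3 -m creep '[0,0,-0.001,0,0,0,0,-0.002,0,0,0,0,-0.002,0,0,0,0,-0.002,0,0]'
```

```text
clock: 14.73
eef_pos: [0.555, -0.1685, 0.057]
tool_rot: [0.757, -0.653, 0.0, -0.0]
ft_force: [-0.0, -0.2, -4.1]
grip_width: 0.0431
grasp_force: 63.0
clock: 15.07
eef_pos: [0.555, -0.1684, 0.0547]
tool_rot: [0.757, -0.653, -0.0, 0.0]
ft_force: [-0.0, -0.1, -4.6]
grip_width: 0.0429
grasp_force: 63.2
```

```bash
python3 -m creep '[0,0,-0.001,0,0,0,0,-0.002,0,0,0,0,-0.002,0,0,0,0,-0.002,0,0]'; python3 -m creep '[0,0,-0.001,0,0,0,0,-0.002,0,0,0,0,-0.002,0,0,0,0,-0.002,0,0]'
```

```text
clock: 15.4
eef_pos: [0.555, -0.1686, 0.0546]
tool_rot: [0.757, -0.653, 0.001, -0.0]
ft_force: [-2.5, -0.6, 7.4]
grip_width: 0.0431
grasp_force: 64.5
clock: 15.73
eef_pos: [0.5551, -0.1687, 0.0545]
tool_rot: [0.757, -0.653, 0.001, -0.0]
ft_force: [-6.3, 1.3, 17.8]
grip_width: 0.0435
grasp_force: 65.7
```

The sole is on the floor at 0.0546, as predicted. I'll relieve the load, open modestly and rise.

```bash
python3 -m creep '[0,0,0.003,0,0,0,0,0.003,0,0,0,0,0.003,0,0.05,0,0,0.003,0,0.056,0,0,0.003,0,0.06,0,0,0.003,0,0.06,0,0,0.01,0,0.06,0,0,0.03,0,0.06,0,0,0.06,0,0.06,0,0,0.1,0,0.06]'
python3 -m creep '[0,0,0.04,0,0.06,0,0,0.08,0,0.06,0,0,0.11,0,0.06,0,0.0,0.11,0,0.06]'
python3 - <<'E'
from h import *
K,T=snap('wrist','w7.png');print(bot.get_obs()['eef_pos'],bot.get_obs()['joint_pos'])
E
```

```text
clock: 16.57
eef_pos: [0.5521, -0.1677, 0.1488]
tool_rot: [0.757, -0.653, -0.004, 0.002]
ft_force: [1.1, -0.4, 0.6]
grip_width: 0.0603
grasp_force: 0.0
clock: 16.9
eef_pos: [0.5576, -0.1694, 0.2692]
tool_rot: [0.757, -0.653, 0.006, -0.003]
ft_force: [0.9, -0.2, 0.0]
grip_width: 0.0601
grasp_force: 0.0
[ 0.55662509 -0.16910598  0.26565509] [-2.94791177e-01  3.90343340e-01  3.02540211e-01  1.47447812e+00
 -2.94416689e-04 -2.01282843e+00]
```

View pics/w7.png

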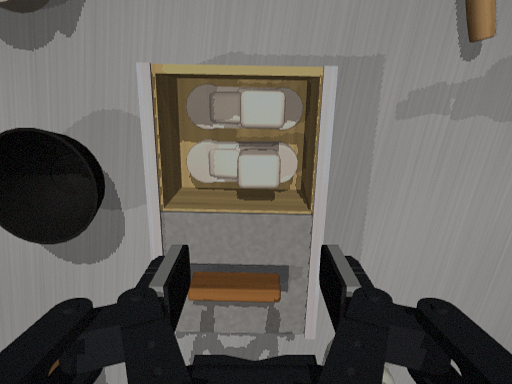

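Both casts stand side by side, the new one at (242,163) and the twin at (245,107); the cover handle is at (235,288). I'll turn by -90° to take the handle.

```bash
python3 -m creep '[0,0.02,0,-0.12,0.06,0,0.04,0,-0.24,0.06,0.005,0.06,0,-0.36,0.06,0.005,0.08,0,-0.48,0.06,0.005,0.1,0,-0.6,0.06,0.005,0.114,0,-0.72,0.06,0.005,0.114,0,-0.84,0.06,0.005,0.114,0,-0.96,0.06,0.005,0.114,0,-1.08,0.06,0.005,0.114,0,-1.2,0.06]'
python3 -m creep '[0,0,0,-0.12,0.06,0,0,0,-0.24,0.06,0,0,-0.02,-0.371,0.06,0,0,-0.05,-0.371,0.06,0,0,-0.08,-0.371,0.06,0,0,-0.08,-0.371,0.06,0,0,-0.08,-0.371,0.06]'
python3 - <<'E'
from h import *
K,T=snap('wrist');print(bot.get_obs()['eef_pos'],T[:3,0].round(3),find('wrist',K,T,'cover_grip',.122))
E
```

```text
clock: 17.78
eef_pos: [0.5588, -0.0542, 0.2591]
tool_rot: [-0.254, 0.967, 0.001, -0.002]
ft_force: [0.1, -0.2, 0.1]
grip_width: 0.0598
grasp_force: 0.0
clock: 18.37
eef_pos: [0.5575, -0.0543, 0.1783]
tool_rot: [-0.074, 0.997, 0.001, -0.004]
ft_force: [0.1, -0.6, -0.2]
grip_width: 0.06
grasp_force: 0.0
[ 0.55931808 -0.0544335   0.18051945] [-0.147  0.989  0.001] [(0.55, [250.0, 221.0], [0.5628, -0.0575])]
```

```bash
python3 -m creep '[0,0,-0.03,0,0.06,0,0,-0.055,0,0.06,0,0,-0.07,0,0.06,0,0,-0.07,0,0.06,0,0,-0.07,0,0.03,0,0,-0.07,0,0,0,0,-0.07,0,0,0,0,-0.07,0,0,0,0,-0.07,0,0]'
python3 -m creep '[0.002,-0.014,0,0,0,0.004,-0.028,0,0,0,0.006,-0.042,0,0,0,0.008,-0.056,0,0,0,0.0105,-0.07,0,0,0,0.0125,-0.084,0,0,0,0.0145,-0.098,0,0,0,0.0165,-0.112,0,0,0,0.0185,-0.124,0,0,0,0.0195,-0.131,0,0,0]'
```

```text
clock: 19.22
eef_pos: [0.5617, -0.055, 0.1131]
tool_rot: [-0.073, 0.997, -0.001, 0.002]
ft_force: [0.2, -2.3, 7.4]
grip_width: 0.0129
grasp_force: 59.7
clock: 20.05
eef_pos: [0.5787, -0.187, 0.1131]
tool_rot: [-0.072, 0.997, -0.0, 0.0]
ft_force: [-6.9, 2.0, 10.6]
grip_width: 0.0127
grasp_force: 60.1
```

```bash
python3 -m creep '[0.0005,-0.003,0,0,0,0.001,-0.006,0,0,0,0.0015,-0.009,0,0,0,0.0015,-0.01,0,0,0,0.0015,-0.01,0,0,0]'; python3 -m creep '[0,-0.001,0,0,0,0,-0.002,0,0,0,0,-0.002,0,0,0]'
```

```text
clock: 20.47
eef_pos: [0.5799, -0.1958, 0.1131]
tool_rot: [-0.072, 0.997, -0.0, -0.0]
ft_force: [-6.5, -0.3, 11.2]
grip_width: 0.0126
grasp_force: 60.1
clock: 20.72
eef_pos: [0.5799, -0.1959, 0.1131]
tool_rot: [-0.073, 0.997, 0.001, -0.0]
ft_force: [-7.7, 5.4, 11.9]
grip_width: 0.0129
grasp_force: 60.5
```

The cover is at its stop after 142 mm of travel. I'll release, rise and check.

```bash
python3 -m creep '[0,0.001,0,0,0,0,0.001,0,0,0.03,0,0.001,0,0,0.06,0,0.001,0,0,0.06,0,0.001,0.001,0,0.06,0,0.001,0.03,0,0.06,0,0.001,0.07,0,0.06,0,0.001,0.11,0,0.06,0,0.001,0.15,0,0.06,0,0.001,0.15,0,0.06]'
python3 - <<'E'
from h import *
import numpy as np
snap('wrist'); c=bot.camera('top'); 
im=c['pixels'][140:260,210:350]
cv2.imwrite('pics/f.png',cv2.resize(im,None,fx=4,fy=4)[:,:,::-1])
K=np.array(c['camera_matrix']);T=np.linalg.inv(np.array(c['extrinsics']))
print(bot.get_obs()['eef_pos'],find('top',K,T,'cover_grip',.122))
K,T=snap('wrist');print(find('wrist',K,T,'cover_grip',.122))
E
```

```text
clock: 21.55
eef_pos: [0.5847, -0.1977, 0.2706]
tool_rot: [-0.074, 0.997, -0.003, 0.008]
ft_force: [0.0, 0.2, 2.1]
grip_width: 0.0599
grasp_force: 0.0
[ 0.5823999  -0.19690925  0.26331118] [(0.56, [307.0, 192.0], [0.5847, -0.1942])]
[(0.67, [256.0, 184.0], [0.5838, -0.1964])]
```

The handle reads (0.584, -0.195), as expected with the cover home (0.587, -0.195), so I'm handing in.

```bash
python3 -c "
from workcell import bot
print(bot.job_done())"
```

```text
the job is handed in; nothing more can be done
None
```

The loose cast is standing on its sole beside its twin in the right (-y) bay, the cover is at its stop over both, and the job is handed in at about 22 s of the 64 s allowed; no verdict came back.

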